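Stand the pleco tubes in their soaking dishes

TASK

Take the three round grey ceramic pleco tubes off the turntable and stand each one upright, flat on the floor of its own white soaking dish: the narrowest tube in the smallest dish, the middle one in the medium dish, the widest in the largest. Keep the tubes upright and set them down rather than dropping them. Leave the dishes, the square ceramic hide, the yellow food tub and the green scoop where they are.

Things in the scene. Friction and masses are not known exactly. Their poses are not given: they have to be found in the camera images.
- tube_narrow: Narrowest of the three round tubes: plain grey ceramic, open at both ends, 28 mm outer diameter, 56 mm tall, wall 5 mm, standing upright on the turntable. Loose. Origin: centre of its underside; z runs up its axis.
- tube_middle: Middle of the three round tubes: plain grey ceramic, open at both ends, 42 mm outer diameter, 66 mm tall, wall 5 mm, standing upright on the turntable. Loose. Origin: centre of its underside; z runs up its axis.
- tube_wide: Widest of the three round tubes: plain grey ceramic, open at both ends, 58 mm outer diameter, 76 mm tall, wall 5 mm, standing upright on the turntable. Loose. Origin: centre of its underside; z runs up its axis.
- dish_small: Smallest of the three white ceramic dishes: round, straight-sided, 65 mm outer diameter, 57 mm inner diameter, 18 mm high, flat floor 5 mm thick. Loose, stands on the round black drip mat (4 mm thick), at least 30 mm clear of the other dishes. Origin: centre of its underside; z up.
- dish_medium: Medium of the three white ceramic dishes: round, straight-sided, 79 mm outer diameter, 71 mm inner diameter, 18 mm high, flat floor 5 mm thick. Loose, stands on the round black drip mat (4 mm thick), at least 30 mm clear of the other dishes. Origin: centre of its underside; z up.
- dish_large: Largest of the three white ceramic dishes: round, straight-sided, 95 mm outer diameter, 87 mm inner diameter, 18 mm high, flat floor 5 mm thick. Loose, stands on the round black drip mat (4 mm thick), at least 30 mm clear of the other dishes. Origin: centre of its underside; z up.
- turntable: Black plastic turntable, a round plate 300 mm in diameter, top face 25 mm above the shelf; it is locked and does not turn or move. The three tubes, the square hide and the food tub stand on it in a ring of about 100 mm radius, about 118 mm apart. It may be on the robot's left or right, with the drip mat and dishes on the other side. Origin: centre of its underside; z up.
- square_hide: Bystander: a square grey ceramic hide, 46 x 46 mm, 60 mm tall, square tube open at top and bottom, standing on the turntable. Not a round tube: leave it. Loose. Origin: centre of its underside; x and y square to its sides.
- food_tub: Bystander: round yellow plastic flip-top food tub, 58 mm diameter, 83 mm tall, its lid tab standing out to 35 mm from the axis, on the turntable. Leave it. Loose. Origin: centre of its underside.
- scoop: Bystander: small flat green plastic scoop lying on the shelf beyond the work, 99 mm long, 28 mm wide, 14 mm high at the bowl. Leave it. Loose. Origin: on its underside near mid-length; x points from handle to bowl.
Mind the look-alikes: they are no part of the job. What is shaped like the tube_middle but purple or red is not meant.

How it is judged:
By the outcome, as a careful person would: the job done as asked, in the order asked, and still so for the second after the job is handed in, with the robot touching nothing.
It also fails if it takes over 90 s, if anything falls off the work surface, if the arm or the gripper's body presses on something with over 40 N, if the wrist force passes 120 N, or if a joint passes its speed limit or range.

ROBOT

A 6-joint arm with a two-finger parallel gripper is mounted at the origin on the work surface. World frame = base frame: x ahead of the robot, y to its left, z up, the work surface at z = 0. Lengths are in m, angles in rad, forces in N, time in s.
With the tool pointing down it reaches from about 0.35 to 0.775 m from the base axis. Payload 7.3 kg.
Tool frame: the origin (TCP) lies on the centre line of the jaws, within the pads' length; the fingertips stand 25 mm ahead of it and the grasp point (between the pads) lies 6 mm ahead of it; z points along the fingers, y is the line along which they close (so a half turn about z gives the same grasp; the last joint's range is limited). The gripper opens to 92 mm and grips with 3 to 60 N. Pads are 19 mm wide; open, the fingers measure 130 mm over their backs; the gripper's body (75 mm by 190 mm) begins 47 mm behind the grasp point.
Start: joints at [-1.383, 0.342, 1.524, -0, 1.275, -0.146], TCP at [0.172, -0.496, 0.252] pointing down, gripper open.
Joint ranges: [-2.53, 2.53], [-0.77, 2.02], [0.04, 2.7], [-1, 4.14], [0.28, 2.66], [-3.11, 3.11]. Speed limits (rad/s): [2.57, 2.57, 3.14, 3.14, 3.14, 3.14].

INTERFACE

Orientations are given as [roll, pitch, yaw] about the fixed x, y, z axes, in that order (R = Rz(yaw) Ry(pitch) Rx(roll)).
In Python, from cell import status, read_camera, camera_info, ticket, models gives the robot as it stands.
- The arm moves only by the tool send_rows, never from a script. Its argument "plan" is a list of rows, each an object with "offset": the shift along the tool's x, y, z in mm, a list of three; "yaw": the turn about the tool's z in rad. In form: [{"offset": [dx, dy, dz], "yaw": yaw}, ...]. A call has 1 to 20 rows; each row shifts and turns the commanded pose from where the row before left it, along the tool's axes as they then stand; what a row does not reach is not made up. A row lasts 1/10 s, in which the tool goes at most 50 mm and 8.59 degrees, less where a joint would pass 70% of its speed; a pose out of reach is approached as far as the arm can. A call is refused whole if a number of a shift passes 50 or a number of a turn 0.15, either way. A call with a gripper value outside its range is refused whole. "hand" is the closure, from 0 (fully open) to 1 (shut), set as the call begins (left out, the last holds). The fingers move at their own pace and stop on an object; "squeeze" is the grip in N (left out, the last holds). Time passes only in rows, so rows that do not move let the fingers close. It gives the time, the measured TCP pose, the force, the opening and the grip force at its end, in the units of the state.
- status.observe(): the state, without advancing time (a new reading comes with each control period).
- read_camera(name): name is "side" or "top" or "wrist"; returns the picture (420x560x3 uint8, red, green, blue); there is no depth.
- camera_info(name): a dict with "vfov" (degrees; the focal length in pixels is half the picture's height over the tangent of half this angle, whatever the lens; pixels are square), "cx", "cy" (the principal point, pixels), "origin" and "attitude" of the camera in the world. Camera axes: x right, y down, z forward; pixel columns grow to the right and rows downward; lengths in m; the calibration is good to about 2 mm. A picture is of the moment at which its call begins: read the wrist's pose just before it. camera_info takes no time and is no camera call; for the wrist camera it gives the pose at the moment of the call.
- ticket.hand_in(): hands the job in; it is judged then, once.
Trained networks look in the newest picture that a camera, given by its name, has taken for a name from the list of things; names that differ only in an ending like _2 or _b are one class to them, and where a whole thing is asked for, a point or a joint stands for the part that bears it (a point fixed in the world has none). Each returns a list of dicts, best first, with "conf" (0 to 1); they miss things now and then, are a little off and sometimes report something else, mostly with a low value. They report only what shows in the picture. A call takes as long as a camera call. They do not tell look-alikes from the thing itself.
- models.regions_of(camera, label): "mask" (420x560 bool, what is visible of it) and "extent" ([left, top, right, bottom] in pixels, round what is visible of it).
The state is a dict: "time": time; "qpos": joint angles; "qvel": joint speeds; "joint_efforts": joint torques, N m; "tool_pos": TCP position; "tool_rot": TCP orientation; "contact_force": force on the tool from outside, world axes, zero at the start; "torque": the same for the moment, N m; "opening": finger opening in m; "grip_force": force on a finger pad.
Only numpy, scipy, OpenCV 4.12 (cv2) and the standard library are available. Lean on these libraries where they do the work, as an engineer would, in place of code of your own. Each camera call takes 0.05 s, during which the arm holds its last target. There are 200 camera calls.

## Working session

There is one attempt and no reset: what is moved stays moved. The work goes in short steps, Python scripts to look and compute and a tool call to move; the robot and the scene stay as the last step left them, time stands still between calls to the robot, and variables do not carry over. Pictures are saved under pics/ and viewed, at most 14 in all, crops included, and the job is handed in when it is done.

Besides the shell and the picture viewer there is one more tool, called by a JSON object that holds its "method" and its "body". send_rows: Moves the arm, as the interface text tells. Its arguments: {"type":"object","properties":{"plan":{"type":"array"},"hand":{"type":"number"},"squeeze":{"type":"number"}},"required":["plan"]}

```bash
mkdir -p pics; python3 - <<'E'
from cell import status, read_camera, camera_info
import cv2
s=status.observe(); print({k:s[k] for k in('time','tool_pos','tool_rot','opening')})
for n in('top','side','wrist'):
    i=camera_info(n); print(n,i)
    im=read_camera(n); cv2.imwrite(f'pics/{n}0.png',im[:,:,::-1])
E
```

```text
{'time': 0.0, 'tool_pos': array([ 0.17197167, -0.49564007,  0.25102877]), 'tool_rot': array([-3.14001738e+00, -2.47672928e-04,  3.33802704e-01]), 'opening': 0.09172039256959459}
top {'vfov': 54.53912588567675, 'cx': 275.28544445020424, 'cy': 211.19423117139024, 'origin': array([0.51771256, 0.06299267, 0.95712449]), 'attitude': array([-3.06459503, -0.01125165, -1.56893492])}
side {'vfov': 52.87364199099596, 'cx': 284.5315277946392, 'cy': 206.28117068323482, 'origin': array([0.56258133, 0.82549363, 0.56384371]), 'attitude': array([-2.13698667,  0.01907819, -3.10998572])}
wrist {'vfov': 62.97234868214874, 'cx': 280.4915955041387, 'cy': 210.15646668128502, 'origin': array([ 0.24605452, -0.47055609,  0.38318517]), 'attitude': array([ 2.84590246e+00,  1.03757229e-03, -1.23851942e+00])}
```

View pics/top0.png

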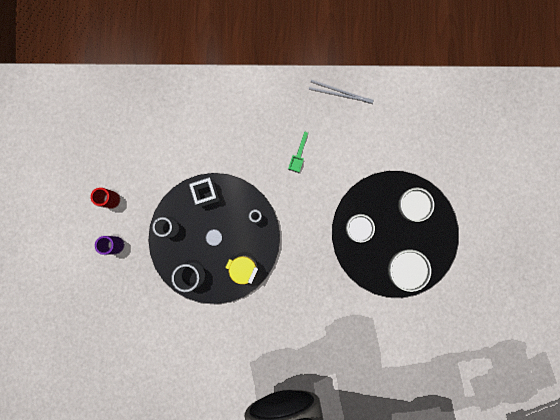

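View pics/side0.png

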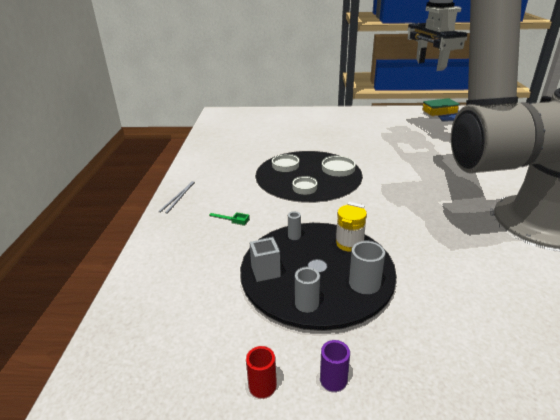

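```bash
cat > h.py <<'E'
import numpy as np, cv2
from scipy.spatial.transform import Rotation as R
from scipy.optimize import least_squares
from cell import status, read_camera, camera_info, models
def proj(P,i):
    f=210/np.tan(np.radians(i['vfov'])/2)
    c=(np.atleast_2d(P)-i['origin'])@R.from_euler('xyz',i['attitude']).as_matrix()
    return c[:,:2]/c[:,2:]*f+[i['cx'],i['cy']]
def back(uv,z,i):
    f=210/np.tan(np.radians(i['vfov'])/2)
    d=R.from_euler('xyz',i['attitude']).as_matrix()@np.array([(uv[0]-i['cx'])/f,(uv[1]-i['cy'])/f,1])
    return (i['origin']+d*(z-i['origin'][2])/d[2])[:2]
def cyl(xy,r,z0,z1):
    t=np.linspace(0,2*np.pi,60)
    return np.vstack([np.c_[xy[0]+r*np.cos(t),xy[1]+r*np.sin(t),0*t+z] for z in(z0,z1)])
def box(xy,r,z0,z1,i):
    p=proj(cyl(xy,r,z0,z1),i); return np.r_[p.min(0),p.max(0)]
def fit(mask,r,z0,z1,i):
    "xy of an upright cylinder whose silhouette box matches the mask's"
    ys,xs=np.where(mask); e=np.array([xs.min()-.5,ys.min()-.5,xs.max()+.5,ys.max()+.5])
    x0=back(((e[0]+e[2])/2,(e[1]+e[3])/2),(z0+z1)/2,i)
    s=least_squares(lambda q:box(q,r,z0,z1,i)-e,x0)
    return s.x,s.fun
S={'tube_narrow':(.014,.025,.081),'tube_middle':(.021,.025,.091),'tube_wide':(.029,.025,.101),
'dish_small':(.0325,.004,.022),'dish_medium':(.0395,.004,.022),'dish_large':(.0475,.004,.022),'food_tub':(.029,.025,.108),'square_hide':(.0275,.025,.085)}
E
python3 - <<'E'
from h import *
for cam in('top','side'):
    read_camera(cam); i=camera_info(cam)
    for n,a in S.items():
        for d in models.regions_of(cam,n)[:4]:
            if d['conf']<.2: continue
            x,res=fit(d['mask'],*a,i); print(cam,n,round(d['conf'],2),d['extent'],x.round(4),res.round(1))
E
```

```text
top tube_narrow 0.4 [251.1, 208.4, 258.9, 222.8] [0.5761 0.0985] [-1.7 -0.6  1.9  0.6]
top tube_middle 0.95 [93.2, 233.9, 125.9, 253.0] [0.5121 0.4156] [-1.1 -0.5  1.1  0.5]
top tube_middle 0.78 [153.3, 217.1, 182.7, 236.1] [0.5508 0.2934] [-0.4  0.4  0.4 -0.4]
top tube_middle 0.73 [90.3, 186.0, 119.9, 207.3] [0.6155 0.4278] [-1.1 -1.1  1.1  1.1]
top tube_middle 0.54 [397.3, 189.8, 435.1, 223.0] [ 0.6025 -0.2592] [ 4.   6.  -3.7 -6.4]
top tube_wide 0.76 [174.8, 263.2, 205.6, 291.6] [0.4445 0.2405] [-0.4 -0.5  0.5  0.4]
top dish_small 0.83 [346.2, 216.0, 374.1, 241.3] [ 0.5494 -0.144 ] [-0.3  0.4  0.3 -0.4]
top dish_small 0.63 [189.3, 179.0, 221.4, 205.0] [0.6347 0.2182] [-0.1 -0.8  0.1  0.8]
top dish_medium 0.58 [397.4, 187.9, 435.6, 222.6] [ 0.6069 -0.2758] [-0.7 -0.2  0.7  0.2]
top dish_medium 0.53 [191.0, 180.6, 221.8, 208.3] [0.6335 0.2181] [-3.1 -3.3  3.2  3.3]
top dish_medium 0.22 [225.9, 258.1, 256.9, 288.3] [0.4555 0.1283] [-1.  -3.1  1.   3. ]
top dish_large 0.64 [393.0, 250.0, 429.7, 291.6] [ 0.4548 -0.2558] [-0.3 -0.   0.3  0. ]
top dish_large 0.29 [345.9, 215.3, 374.1, 24
[... 586 characters left out ...]
e 0.88 [349.4, 240.5, 386.4, 292.9] [0.4446 0.2402] [-0.2 -0.4  0.2  0.3]
side dish_small 0.56 [292.9, 176.4, 316.6, 192.3] [ 0.5499 -0.1435] [ 0.1 -0.1 -0.1  0.1]
side dish_medium 0.64 [273.8, 154.8, 300.1, 172.1] [ 0.6064 -0.2759] [-0.2 -0.4  0.2  0.4]
side dish_medium 0.57 [288.4, 211.0, 300.3, 242.2] [0.5754 0.035 ] [-10.5   0.8  10.4  -1.9]
side dish_medium 0.35 [248.1, 237.5, 276.7, 280.5] [0.6347 0.1584] [-4.6  5.8  4.6 -5.4]
side dish_large 0.76 [321.1, 156.4, 355.8, 178.2] [ 0.4538 -0.2562] [ 0.1  0.1 -0.1 -0.1]
side food_tub 0.9 [336.8, 203.2, 365.8, 252.6] [0.4602 0.1196] [-0.3  0.   0.2 -0.1]
side square_hide 0.58 [247.7, 238.3, 276.6, 281.3] [0.6288 0.2113] [ 0.6  0.2 -0.7 -0.1]
```

The top and side fits agree within 1 mm. The red and purple tubes, at pixels (105,197) and (108,245) in the top view, are the look-alikes. The grey tubes are narrow (255,216), middle (163,227) and wide (187,277). The dishes sit on the mat at small (361,229), medium (416,205) and large (410,271).

{"method": "send_rows", "body": {"plan": [{"offset": [16, -12, 1], "yaw": 0}, {"offset": [32, -24, 3], "yaw": 0}, {"offset": [32, -24, 3], "yaw": 0}, {"offset": [32, -24, 3], "yaw": 0}, {"offset": [32, -24, 3], "yaw": 0}, {"offset": [32, -24, 3], "yaw": 0}, {"offset": [32, -24, 3], "yaw": 0}, {"offset": [32, -24, 3], "yaw": 0}, {"offset": [32, -24, 3], "yaw": 0}, {"offset": [32, -24, 3], "yaw": 0}, {"offset": [32, -24, 3], "yaw": 0}, {"offset": [32, -24, 3], "yaw": 0}, {"offset": [32, -24, 3], "yaw": 0}, {"offset": [32, -24, 3], "yaw": 0}, {"offset": [32, -24, 3], "yaw": 0}, {"offset": [32, -24, 3], "yaw": 0}, {"offset": [32, -24, 3], "yaw": 0}, {"offset": [32, -24, 3], "yaw": 0}, {"offset": [16, -12, 1], "yaw": 0}, {"offset": [0, 0, 0], "yaw": 0}], "hand": 0.35, "squeeze": 20}}

```text
time: 3.05
tool_pos: [0.5755, 0.1031, 0.198]
tool_rot: [-3.141, -0.0, 0.337]
contact_force: [-0.7, -0.6, -0.0]
opening: 0.0596
grip_force: 0.0
```

```bash
cat >> h.py <<'E'
def go(x,y,z):
    "tool-frame offset in mm from the measured TCP to a world point"
    s=status.observe(); d=R.from_euler('xyz',s['tool_rot']).as_matrix().T@(np.array([x,y,z])-s['tool_pos'])*1000
    print('t',round(s['time'],2),'pos',s['tool_pos'].round(4),'rot',s['tool_rot'].round(4),'open',round(s['opening'],4),'F',np.round(s['contact_force'],1),'-> offset',d.round(1))
def look(cam,n,z0,z1,save=None):
    im=read_camera(cam); i=camera_info(cam)
    if save: cv2.imwrite(save,im[:,:,::-1])
    for d in models.regions_of(cam,n)[:3]:
        if d['conf']<.2: continue
        x,res=fit(d['mask'],S[n][0],z0,z1,i); print(cam,n,round(d['conf'],2),d['extent'],x.round(4),res.round(1))
E
python3 - <<'E'
from h import *
look('wrist','tube_narrow',.025,.081,'pics/w1.png')
go(.5755,.098,.2)
E
```

```text
wrist tube_narrow 0.69 [269.4, 183.0, 302.1, 227.7] [0.575  0.0966] [-0.3 -1.4  0.3  1.3]
wrist tube_narrow 0.65 [24.0, 244.7, 134.8, 299.9] [0.4585 0.2522] [ 18.2  -2.9 -21.8   1.4]
t 3.15 pos [0.5743 0.1007 0.1983] rot [3.1414e+00 1.1000e-03 3.3470e-01] open 0.0597 F [-0.3 -1.2  0. ] -> offset [ 0.2  3.  -1.7]
```

View pics/w1.png

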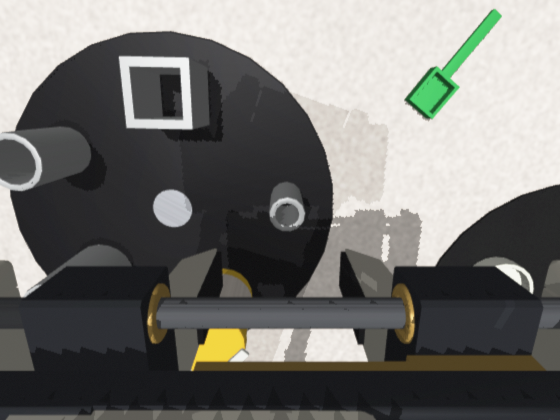

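Wrist picture: the narrow tube is at pixel (287,205), between the finger directions and consistent with (0.575, 0.097). Descending.

{"method": "send_rows", "body": {"plan": [{"offset": [0, 2, 10], "yaw": 0}, {"offset": [0, 1, 20], "yaw": 0}, {"offset": [0, 0, 20], "yaw": 0}, {"offset": [0, 0, 20], "yaw": 0}, {"offset": [0, 0, 20], "yaw": 0}, {"offset": [0, 0, 15], "yaw": 0}, {"offset": [0, 0, 10], "yaw": 0}, {"offset": [0, 0, 8], "yaw": 0}, {"offset": [0, 0, 0], "yaw": 0}]}}

```text
time: 4.05
tool_pos: [0.5751, 0.0974, 0.0749]
tool_rot: [-3.141, 0.002, 0.333]
contact_force: [1.1, 0.1, -0.4]
opening: 0.0599
grip_force: 0.0
```

{"method": "send_rows", "body": {"plan": [{"offset": [0, 0, 0], "yaw": 0}, {"offset": [0, 0, 0], "yaw": 0}, {"offset": [0, 0, 0], "yaw": 0}, {"offset": [0, 0, 0], "yaw": 0}, {"offset": [0, 0, 0], "yaw": 0}, {"offset": [0, 0, 0], "yaw": 0}, {"offset": [0, 0, 0], "yaw": 0}, {"offset": [0, 0, 0], "yaw": 0}], "hand": 1, "squeeze": 20}}

```text
time: 4.85
tool_pos: [0.5758, 0.0981, 0.076]
tool_rot: [3.141, -0.0, 0.334]
contact_force: [-0.6, 0.0, 4.0]
opening: 0.0272
grip_force: 20.0
```

```bash
python3 - <<'E'
from h import *
go(.5497,-.1437,.2)
E
```

```text
t 4.85 pos [0.5758 0.0981 0.076 ] rot [ 3.1414e+00 -5.0000e-04  3.3380e-01] open 0.0272 F [-0.6  0.   4. ] -> offset [-103.8  219.9 -124. ]
```

{"method": "send_rows", "body": {"plan": [{"offset": [0, 0, -8], "yaw": 0}, {"offset": [0, 0, -16], "yaw": 0}, {"offset": [0, 0, -20], "yaw": 0}, {"offset": [0, 0, -20], "yaw": 0}, {"offset": [0, 0, -20], "yaw": 0}, {"offset": [-4, 10, -10], "yaw": 0}, {"offset": [-10, 20, -6], "yaw": 0}, {"offset": [-15, 30, 0], "yaw": 0}, {"offset": [-15, 30, 0], "yaw": 0}, {"offset": [-15, 30, 0], "yaw": 0}, {"offset": [-15, 30, 0], "yaw": 0}, {"offset": [-15, 30, 0], "yaw": 0}, {"offset": [-10, 25, 0], "yaw": 0}, {"offset": [-5, 15, 0], "yaw": 0}, {"offset": [0, 0, 0], "yaw": 0}, {"offset": [0, 0, 0], "yaw": 0}, {"offset": [0, 0, 0], "yaw": 0}]}}

```text
time: 6.55
tool_pos: [0.5495, -0.1428, 0.1756]
tool_rot: [-3.141, 0.0, 0.335]
contact_force: [0.3, 0.1, -0.2]
opening: 0.0267
grip_force: 20.0
```

```bash
python3 - <<'E'
from h import *
go(.5497,-.1437,.06)
look('wrist','dish_small',.004,.022,'pics/w2.png')
go(.5497,-.1437,.06)
E
```

```text
t 6.55 pos [ 0.5495 -0.1428  0.1756] rot [-3.141e+00  2.000e-04  3.349e-01] open 0.0267 F [ 0.3  0.1 -0.2] -> offset [-1.000e-01  1.000e+00  1.156e+02]
wrist dish_small 0.71 [244.2, 157.2, 317.4, 227.7] [ 0.5533 -0.1426] [-0.8 -2.   0.8  2.2]
t 6.65 pos [ 0.5496 -0.1427  0.1757] rot [-3.1414e+00  1.0000e-04  3.3540e-01] open 0.0267 F [ 0.  -0.5 -1.1] -> offset [ -0.2   1.  115.7]
```

View pics/w2.png

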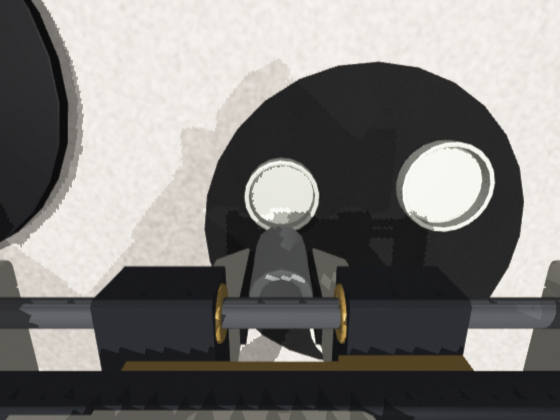

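The tube is held upright at (280,260). The small dish's white floor is at (282,192), partly hidden by the tube. Lowering.

{"method": "send_rows", "body": {"plan": [{"offset": [0, 1, 10], "yaw": 0}, {"offset": [0, 0, 20], "yaw": 0}, {"offset": [0, 0, 20], "yaw": 0}, {"offset": [0, 0, 20], "yaw": 0}, {"offset": [0, 0, 16], "yaw": 0}, {"offset": [0, 0, 12], "yaw": 0}, {"offset": [0, 0, 8], "yaw": 0}, {"offset": [0, 0, 4], "yaw": 0}, {"offset": [0, 0, 2], "yaw": 0}, {"offset": [0, 0, 1], "yaw": 0}, {"offset": [0, 0, 0], "yaw": 0}, {"offset": [0, 0, 0], "yaw": 0}, {"offset": [0, 0, 0], "yaw": 0}]}}

```text
time: 7.95
tool_pos: [0.55, -0.145, 0.0631]
tool_rot: [3.141, -0.001, 0.334]
contact_force: [0.7, 0.3, -1.2]
opening: 0.0269
grip_force: 20.0
```

{"method": "send_rows", "body": {"plan": [{"offset": [0, 0, 1], "yaw": 0}, {"offset": [0, 0, 0], "yaw": 0}, {"offset": [0, 0, 0], "yaw": 0}]}}

```text
time: 8.25
tool_pos: [0.5498, -0.1449, 0.0617]
tool_rot: [3.142, 0.0, 0.334]
contact_force: [0.6, -0.6, -0.8]
opening: 0.027
grip_force: 20.0
```

{"method": "send_rows", "body": {"plan": [{"offset": [0, 0, 1], "yaw": 0}, {"offset": [0, 0, 0], "yaw": 0}, {"offset": [0, 0, 0], "yaw": 0}]}}

```text
time: 8.55
tool_pos: [0.5498, -0.1449, 0.0607]
tool_rot: [3.142, 0.0, 0.334]
contact_force: [-0.2, -0.3, -0.8]
opening: 0.027
grip_force: 20.0
```

{"method": "send_rows", "body": {"plan": [{"offset": [0, 0, 0.5], "yaw": 0}, {"offset": [0, 0, 0], "yaw": 0}, {"offset": [0, 0, 0], "yaw": 0}]}}

```text
time: 8.85
tool_pos: [0.5498, -0.1449, 0.0602]
tool_rot: [3.142, 0.0, 0.334]
contact_force: [0.1, 0.7, -0.5]
opening: 0.0268
grip_force: 20.0
```

{"method": "send_rows", "body": {"plan": [{"offset": [0, 0, 0.5], "yaw": 0}, {"offset": [0, 0, 0], "yaw": 0}, {"offset": [0, 0, 0], "yaw": 0}]}}

```text
time: 9.15
tool_pos: [0.5499, -0.1449, 0.06]
tool_rot: [3.141, -0.0, 0.334]
contact_force: [-0.5, 1.5, 3.3]
opening: 0.0268
grip_force: 20.0
```

{"method": "send_rows", "body": {"plan": [{"offset": [0, 0, 0.5], "yaw": 0}, {"offset": [0, 0, 0], "yaw": 0}, {"offset": [0, 0, 0], "yaw": 0}]}}

```text
time: 9.45
tool_pos: [0.55, -0.1449, 0.06]
tool_rot: [3.141, -0.0, 0.334]
contact_force: [-2.2, 1.0, 6.9]
opening: 0.0272
grip_force: 20.0
```

Contact at about 7 N. Releasing and lifting, then checking.

{"method": "send_rows", "body": {"plan": [{"offset": [0, 0, -0.5], "yaw": 0}, {"offset": [0, 0, 0], "yaw": 0}]}}

```text
time: 9.65
tool_pos: [0.5499, -0.1449, 0.06]
tool_rot: [3.141, -0.0, 0.334]
contact_force: [-1.2, 2.0, 5.3]
opening: 0.027
grip_force: 20.0
```

{"method": "send_rows", "body": {"plan": [{"offset": [0, 0, 0], "yaw": 0}, {"offset": [0, 0, 0], "yaw": 0}, {"offset": [0, 0, 0], "yaw": 0}, {"offset": [0, 0, 0], "yaw": 0}, {"offset": [0, 0, 0], "yaw": 0}, {"offset": [0, 0, -5], "yaw": 0}, {"offset": [0, 0, -10], "yaw": 0}, {"offset": [0, 0, -20], "yaw": 0}, {"offset": [0, 0, -30], "yaw": 0}, {"offset": [0, 0, -30], "yaw": 0}, {"offset": [0, 0, -30], "yaw": 0}, {"offset": [0, 0, -15], "yaw": 0}, {"offset": [0, 0, 0], "yaw": 0}], "hand": 0.3}}

```text
time: 10.95
tool_pos: [0.5511, -0.1453, 0.2032]
tool_rot: [3.137, -0.005, 0.334]
contact_force: [0.5, -0.2, 0.3]
opening: 0.0643
grip_force: 0.0
```

```bash
python3 - <<'E'
from h import *
look('side','tube_narrow',.009,.065)
look('top','dish_small',.004,.022)
go(.551,.2938,.2)
E
```

```text
side tube_narrow 0.65 [298.9, 166.2, 308.4, 187.4] [ 0.5501 -0.1504] [ 0.1 -0.5 -0.1  0.5]
top dish_small 0.45 [190.6, 181.3, 219.1, 206.8] [0.6335 0.2182] [-0.1 -0.3  0.1  0.3]
t 11.15 pos [ 0.5492 -0.1446  0.1986] rot [-3.1403e+00  1.6000e-03  3.3380e-01] open 0.0645 F [-0.   0.3 -0.6] -> offset [ 145.3 -413.7   -1.1]
```

{"method": "send_rows", "body": {"plan": [{"offset": [6, -20, 0], "yaw": 0}, {"offset": [12, -34, 0], "yaw": 0}, {"offset": [12, -34, 0], "yaw": 0}, {"offset": [12, -34, 0], "yaw": 0}, {"offset": [12, -34, 0], "yaw": 0}, {"offset": [12, -34, 0], "yaw": 0}, {"offset": [12, -34, 0], "yaw": 0}, {"offset": [12, -34, 0], "yaw": 0}, {"offset": [12, -34, 0], "yaw": 0}, {"offset": [12, -34, 0], "yaw": 0}, {"offset": [12, -34, 0], "yaw": 0}, {"offset": [12, -34, 0], "yaw": 0}, {"offset": [7, -20, 0], "yaw": 0}, {"offset": [0, 0, 0], "yaw": 0}, {"offset": [0, 0, 0], "yaw": 0}, {"offset": [0, 0, 0], "yaw": 0}]}}

```text
time: 12.75
tool_pos: [0.5511, 0.2927, 0.199]
tool_rot: [3.141, 0.002, 0.333]
contact_force: [-0.0, -0.4, 0.1]
opening: 0.0641
grip_force: 0.0
```

```bash
python3 - <<'E'
from h import *
look('wrist','tube_middle',.025,.091,'pics/w3.png')
go(.551,.2938,.08)
im=read_camera('side'); cv2.imwrite('pics/s3.png',cv2.resize(im[120:330,180:460,::-1],None,fx=2.5,fy=2.5))
E
```

```text
wrist tube_middle 0.77 [87.4, 27.2, 173.0, 93.1] [0.6182 0.4269] [-3.8 -2.8  4.9  4.4]
wrist tube_middle 0.75 [80.6, 162.2, 160.1, 218.3] [0.5231 0.4159] [-4.3 -3.7  5.4  3.6]
wrist tube_middle 0.65 [248.0, 172.3, 305.6, 239.2] [0.5514 0.2945] [-0.5 -0.6  0.5  0.5]
t 12.85 pos [0.5514 0.2925 0.1995] rot [3.1413e+00 6.0000e-04 3.3230e-01] open 0.0641 F [-0.2  0.1  0.2] -> offset [ 1.000e-01 -1.300e+00  1.195e+02]
```

View pics/w3.png

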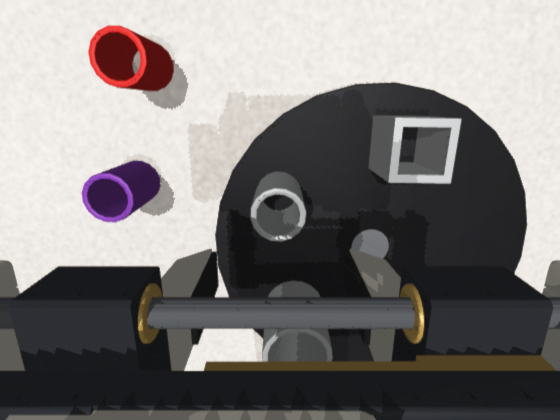

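View pics/s3.png

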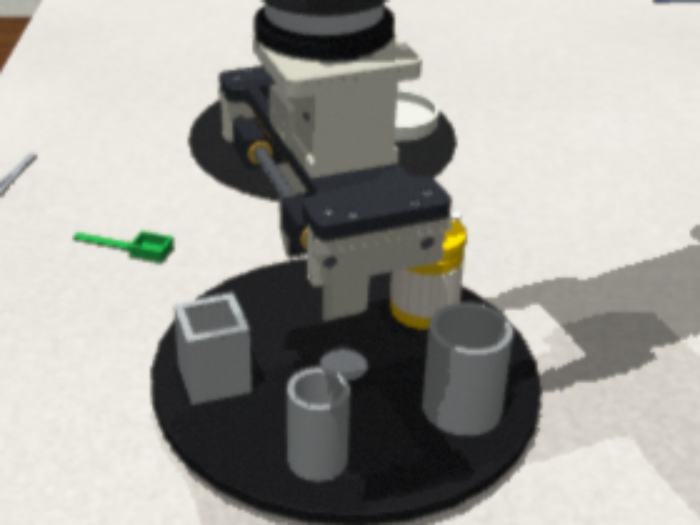

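The wrist picture shows the grey middle tube at (278,207), between the finger lines; the red and purple look-alikes are well away at left. In the side picture the scene is undisturbed, with the gripper above the turntable. Descending.

{"method": "send_rows", "body": {"plan": [{"offset": [0, -1, 10], "yaw": 0}, {"offset": [0, 0, 20], "yaw": 0}, {"offset": [0, 0, 20], "yaw": 0}, {"offset": [0, 0, 20], "yaw": 0}, {"offset": [0, 0, 20], "yaw": 0}, {"offset": [0, 0, 15], "yaw": 0}, {"offset": [0, 0, 9], "yaw": 0}, {"offset": [0, 0, 5], "yaw": 0}, {"offset": [0, 0, 0], "yaw": 0}, {"offset": [0, 0, 0], "yaw": 0}]}}

```text
time: 13.9
tool_pos: [0.5513, 0.2948, 0.0813]
tool_rot: [3.142, -0.001, 0.334]
contact_force: [0.3, 0.2, 0.1]
opening: 0.0645
grip_force: 0.0
```

{"method": "send_rows", "body": {"plan": [{"offset": [0, 0, 0], "yaw": 0}, {"offset": [0, 0, 0], "yaw": 0}, {"offset": [0, 0, 0], "yaw": 0}, {"offset": [0, 0, 0], "yaw": 0}, {"offset": [0, 0, 0], "yaw": 0}, {"offset": [0, 0, 0], "yaw": 0}, {"offset": [0, 0, 0], "yaw": 0}], "hand": 1, "squeeze": 22}}

```text
time: 14.6
tool_pos: [0.5511, 0.2948, 0.0811]
tool_rot: [3.141, -0.001, 0.334]
contact_force: [-0.5, -1.0, 4.4]
opening: 0.0421
grip_force: 22.0
```

```bash
python3 - <<'E'
from h import *
go(.6066,-.2758,.2)
E
```

```text
t 14.6 pos [0.5511 0.2948 0.0811] rot [ 3.1415e+00 -7.0000e-04  3.3380e-01] open 0.0421 F [-0.5 -1.   4.4] -> offset [-134.4  557.3 -119. ]
```

{"method": "send_rows", "body": {"plan": [{"offset": [0, 0, -8], "yaw": 0}, {"offset": [0, 0, -16], "yaw": 0}, {"offset": [0, 0, -20], "yaw": 0}, {"offset": [0, 0, -20], "yaw": 0}, {"offset": [0, 0, -20], "yaw": 0}, {"offset": [0, 0, -16], "yaw": 0}, {"offset": [0, 0, -8], "yaw": 0}]}}

```text
time: 15.3
tool_pos: [0.5512, 0.2949, 0.1903]
tool_rot: [-3.142, -0.002, 0.334]
contact_force: [-0.4, -0.9, -0.2]
opening: 0.0418
grip_force: 22.0
```

{"method": "send_rows", "body": {"plan": [{"offset": [-3, 12, 0], "yaw": 0}, {"offset": [-6, 25, 0], "yaw": 0}, {"offset": [-8, 33, 0], "yaw": 0}, {"offset": [-8, 33, 0], "yaw": 0}, {"offset": [-8, 33, 0], "yaw": 0}, {"offset": [-8, 33, 0], "yaw": 0}, {"offset": [-8, 33, 0], "yaw": 0}, {"offset": [-8, 33, 0], "yaw": 0}, {"offset": [-8, 33, 0], "yaw": 0}, {"offset": [-8, 33, 0], "yaw": 0}, {"offset": [-8, 33, 0], "yaw": 0}, {"offset": [-8, 33, 0], "yaw": 0}, {"offset": [-8, 33, 0], "yaw": 0}, {"offset": [-8, 33, 0], "yaw": 0}, {"offset": [-8, 33, 0], "yaw": 0}, {"offset": [-8, 33, 0], "yaw": 0}, {"offset": [-8, 33, 0], "yaw": 0}, {"offset": [-6, 20, 0], "yaw": 0}, {"offset": [0, 5, 0], "yaw": 0}, {"offset": [0, 0, 0], "yaw": 0}]}}

```text
time: 17.3
tool_pos: [0.605, -0.2764, 0.1874]
tool_rot: [-3.14, 0.001, 0.332]
contact_force: [0.6, -0.6, -1.5]
opening: 0.0423
grip_force: 22.0
```

{"method": "send_rows", "body": {"plan": [{"offset": [0, 0, 0], "yaw": 0}, {"offset": [0, 0, 0], "yaw": 0}]}}

```text
time: 17.5
tool_pos: [0.6058, -0.2744, 0.1886]
tool_rot: [-3.141, 0.0, 0.335]
contact_force: [0.0, 0.1, -1.0]
opening: 0.0419
grip_force: 22.0
```

```bash
python3 - <<'E'
from h import *
look('wrist','dish_medium',.004,.022)
look('top','dish_medium',.004,.022)
go(.6066,-.2758,.067)
E
```

```text
wrist dish_medium 0.82 [238.3, 151.8, 326.3, 224.1] [ 0.6118 -0.2732] [-0.6 -6.3  0.6  6.9]
top dish_medium 0.6 [399.3, 192.6, 418.2, 224.0] [ 0.6034 -0.2568] [-8.7 -1.7  8.6  1.7]
t 17.7 pos [ 0.606 -0.275  0.189] rot [ 3.1414e+00 -1.0000e-04  3.3490e-01] open 0.0418 F [-0.1  0.3 -2.2] -> offset [  0.3   0.9 122. ]
```

{"method": "send_rows", "body": {"plan": [{"offset": [0, 1, 10], "yaw": 0}, {"offset": [0, 0, 20], "yaw": 0}, {"offset": [0, 0, 20], "yaw": 0}, {"offset": [0, 0, 20], "yaw": 0}, {"offset": [0, 0, 20], "yaw": 0}, {"offset": [0, 0, 15], "yaw": 0}, {"offset": [0, 0, 9], "yaw": 0}, {"offset": [0, 0, 4], "yaw": 0}, {"offset": [0, 0, 2], "yaw": 0}, {"offset": [0, 0, 1], "yaw": 0}, {"offset": [0, 0, 0], "yaw": 0}, {"offset": [0, 0, 0], "yaw": 0}]}}

```text
time: 18.9
tool_pos: [0.6064, -0.2769, 0.0684]
tool_rot: [3.141, -0.001, 0.334]
contact_force: [0.6, -0.5, -1.9]
opening: 0.0417
grip_force: 22.0
```

{"method": "send_rows", "body": {"plan": [{"offset": [0, 0, 1], "yaw": 0}, {"offset": [0, 0, 0], "yaw": 0}, {"offset": [0, 0, 0], "yaw": 0}]}}

```text
time: 19.2
tool_pos: [0.6061, -0.2767, 0.0668]
tool_rot: [3.141, -0.0, 0.334]
contact_force: [-0.1, 0.9, -1.5]
opening: 0.042
grip_force: 22.0
```

{"method": "send_rows", "body": {"plan": [{"offset": [0, 0, 1], "yaw": 0}, {"offset": [0, 0, 0], "yaw": 0}, {"offset": [0, 0, 0], "yaw": 0}]}}

```text
time: 19.5
tool_pos: [0.6061, -0.2767, 0.0656]
tool_rot: [-3.142, 0.0, 0.334]
contact_force: [-0.0, 0.1, -0.9]
opening: 0.0423
grip_force: 22.0
```

{"method": "send_rows", "body": {"plan": [{"offset": [0, 0, 0.5], "yaw": 0}, {"offset": [0, 0, 0], "yaw": 0}, {"offset": [0, 0, 0], "yaw": 0}]}}

```text
time: 19.8
tool_pos: [0.6061, -0.2767, 0.0652]
tool_rot: [3.142, 0.0, 0.334]
contact_force: [0.2, -0.3, -1.9]
opening: 0.0418
grip_force: 22.0
```

{"method": "send_rows", "body": {"plan": [{"offset": [0, 0, 0.5], "yaw": 0}, {"offset": [0, 0, 0], "yaw": 0}, {"offset": [0, 0, 0], "yaw": 0}]}}

```text
time: 20.1
tool_pos: [0.6062, -0.2767, 0.0651]
tool_rot: [3.141, -0.0, 0.334]
contact_force: [-1.7, -0.3, 2.0]
opening: 0.0421
grip_force: 22.0
```

{"method": "send_rows", "body": {"plan": [{"offset": [0, 0, 0.5], "yaw": 0}, {"offset": [0, 0, 0], "yaw": 0}, {"offset": [0, 0, 0], "yaw": 0}]}}

```text
time: 20.4
tool_pos: [0.6062, -0.2768, 0.0651]
tool_rot: [3.141, -0.0, 0.334]
contact_force: [-2.6, 1.4, 5.1]
opening: 0.0417
grip_force: 22.0
```

{"method": "send_rows", "body": {"plan": [{"offset": [0, 0, -0.5], "yaw": 0}, {"offset": [0, 0, 0], "yaw": 0}]}}

```text
time: 20.6
tool_pos: [0.6062, -0.2767, 0.0651]
tool_rot: [3.141, -0.0, 0.334]
contact_force: [-1.2, 1.1, 4.7]
opening: 0.0424
grip_force: 22.0
```

{"method": "send_rows", "body": {"plan": [{"offset": [0, 0, 0], "yaw": 0}, {"offset": [0, 0, 0], "yaw": 0}, {"offset": [0, 0, 0], "yaw": 0}, {"offset": [0, 0, 0], "yaw": 0}, {"offset": [0, 0, 0], "yaw": 0}, {"offset": [0, 0, -5], "yaw": 0}, {"offset": [0, 0, -10], "yaw": 0}, {"offset": [0, 0, -20], "yaw": 0}, {"offset": [0, 0, -30], "yaw": 0}, {"offset": [0, 0, -30], "yaw": 0}, {"offset": [0, 0, -30], "yaw": 0}, {"offset": [0, 0, -20], "yaw": 0}, {"offset": [0, 0, 0], "yaw": 0}, {"offset": [0, 0, 0], "yaw": 0}], "hand": 0.1}}

```text
time: 22.0
tool_pos: [0.606, -0.2767, 0.21]
tool_rot: [3.141, -0.0, 0.334]
contact_force: [-0.2, 0.1, -0.4]
opening: 0.0828
grip_force: 0.0
```

```bash
python3 - <<'E'
from h import *
look('side','tube_middle',.009,.075)
go(.4445,.2403,.21)
E
```

```text
side tube_middle 0.84 [322.3, 339.0, 348.8, 389.3] [0.5136 0.4327] [-0.7 -1.2  0.6  1. ]
side tube_middle 0.61 [246.1, 347.4, 277.9, 397.6] [0.6174 0.4461] [-0.4 -1.6  0.4  1.3]
side tube_middle 0.57 [276.0, 140.9, 292.2, 165.1] [ 0.606  -0.2839] [ 0.  -0.6 -0.   0.5]
t 22.1 pos [ 0.6055 -0.2763  0.2083] rot [-3.1397e+00  1.6000e-03  3.3380e-01] open 0.0824 F [ 0.2 -0.1  0.6] -> offset [  17.1 -540.9   -0.7]
```

{"method": "send_rows", "body": {"plan": [{"offset": [2, -20, 0], "yaw": 0}, {"offset": [1, -40, 0], "yaw": 0}, {"offset": [1, -40, 0], "yaw": 0}, {"offset": [1, -40, 0], "yaw": 0}, {"offset": [1, -40, 0], "yaw": 0}, {"offset": [1, -40, 0], "yaw": 0}, {"offset": [1, -40, 0], "yaw": 0}, {"offset": [1, -40, 0], "yaw": 0}, {"offset": [1, -40, 0], "yaw": 0}, {"offset": [1, -40, 0], "yaw": 0}, {"offset": [1, -40, 0], "yaw": 0}, {"offset": [1, -40, 0], "yaw": 0}, {"offset": [1, -40, 0], "yaw": 0}, {"offset": [2, -30, 0], "yaw": 0}, {"offset": [1, -11, 0], "yaw": 0}, {"offset": [0, 0, 0], "yaw": 0}, {"offset": [0, 0, 0], "yaw": 0}, {"offset": [0, 0, 0], "yaw": 0}]}}

```text
time: 23.9
tool_pos: [0.4454, 0.2388, 0.2094]
tool_rot: [3.141, 0.001, 0.332]
contact_force: [0.0, -0.5, -0.1]
opening: 0.0829
grip_force: 0.0
```

```bash
python3 - <<'E'
from h import *
look('wrist','tube_wide',.025,.101,'pics/w4.png')
go(.4445,.2403,.087)
look('side','tube_wide',.025,.101,'pics/s4.png')
E
```

```text
wrist tube_wide 0.87 [241.3, 161.8, 319.6, 251.8] [0.4449 0.2414] [-0.3 -0.7  0.3  0.7]
t 24.0 pos [0.4454 0.2389 0.2096] rot [3.1413e+00 2.0000e-04 3.3200e-01] open 0.0826 F [ 0.1  0.  -0.1] -> offset [ -0.4  -1.7 122.6]
side tube_wide 0.56 [351.0, 241.9, 385.6, 292.6] [0.4444 0.2387] [-0.2 -0.9  0.2  0.7]
```

View pics/w4.png

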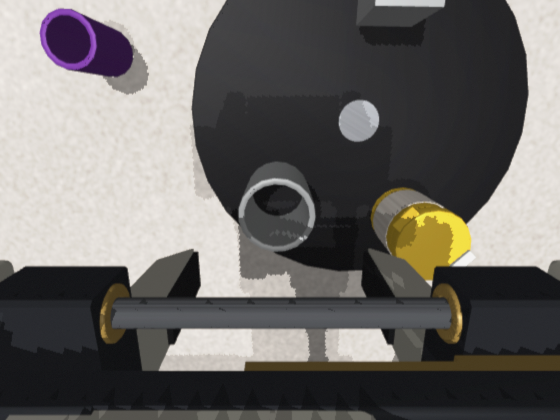

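View pics/s4.png

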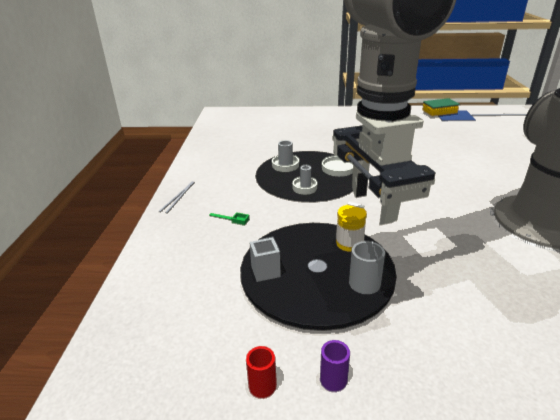

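The wrist picture shows the wide tube at (278,212), centred between the fingers, with the tub clear at (425,235). In the side picture the narrow and middle tubes stand in their dishes at (305,178) and (286,155). Descending.

{"method": "send_rows", "body": {"plan": [{"offset": [0, -2, 10], "yaw": 0}, {"offset": [0, 0, 20], "yaw": 0}, {"offset": [0, 0, 20], "yaw": 0}, {"offset": [0, 0, 20], "yaw": 0}, {"offset": [0, 0, 20], "yaw": 0}, {"offset": [0, 0, 15], "yaw": 0}, {"offset": [0, 0, 11], "yaw": 0}, {"offset": [0, 0, 6], "yaw": 0}, {"offset": [0, 0, 0], "yaw": 0}, {"offset": [0, 0, 0], "yaw": 0}]}}

```text
time: 25.1
tool_pos: [0.4446, 0.242, 0.0881]
tool_rot: [3.142, -0.001, 0.334]
contact_force: [0.5, 0.0, 1.1]
opening: 0.0827
grip_force: 0.0
```

{"method": "send_rows", "body": {"plan": [{"offset": [0, 0, 0], "yaw": 0}, {"offset": [0, 0, 0], "yaw": 0}, {"offset": [0, 0, 0], "yaw": 0}, {"offset": [0, 0, 0], "yaw": 0}, {"offset": [0, 0, 0], "yaw": 0}, {"offset": [0, 0, 0], "yaw": 0}, {"offset": [0, 0, 0], "yaw": 0}], "hand": 1, "squeeze": 25}}

```text
time: 25.8
tool_pos: [0.4444, 0.2419, 0.088]
tool_rot: [3.142, -0.0, 0.334]
contact_force: [-0.3, -0.5, 4.3]
opening: 0.0571
grip_force: 25.0
```

```bash
python3 - <<'E'
from h import *
go(.4543,-.256,.2)
E
```

```text
t 25.8 pos [0.4444 0.2419 0.088 ] rot [ 3.1415e+00 -5.0000e-04  3.3370e-01] open 0.0571 F [-0.3 -0.5  4.3] -> offset [-153.7  473.7 -112.1]
```

{"method": "send_rows", "body": {"plan": [{"offset": [0, 0, -8], "yaw": 0}, {"offset": [0, 0, -16], "yaw": 0}, {"offset": [0, 0, -20], "yaw": 0}, {"offset": [0, 0, -20], "yaw": 0}, {"offset": [0, 0, -20], "yaw": 0}, {"offset": [0, 0, -20], "yaw": 0}, {"offset": [0, 0, -12], "yaw": 0}, {"offset": [0, 0, -4], "yaw": 0}]}}

```text
time: 26.6
tool_pos: [0.4446, 0.2421, 0.2091]
tool_rot: [3.142, -0.002, 0.334]
contact_force: [-0.5, -0.6, -1.4]
opening: 0.0566
grip_force: 25.0
```

{"method": "send_rows", "body": {"plan": [{"offset": [-3, 10, 0], "yaw": 0}, {"offset": [-6, 20, 0], "yaw": 0}, {"offset": [-10, 30, 0], "yaw": 0}, {"offset": [-10, 30, 0], "yaw": 0}, {"offset": [-10, 30, 0], "yaw": 0}, {"offset": [-10, 30, 0], "yaw": 0}, {"offset": [-10, 30, 0], "yaw": 0}, {"offset": [-10, 30, 0], "yaw": 0}, {"offset": [-10, 30, 0], "yaw": 0}, {"offset": [-10, 30, 0], "yaw": 0}, {"offset": [-10, 30, 0], "yaw": 0}, {"offset": [-10, 30, 0], "yaw": 0}, {"offset": [-10, 30, 0], "yaw": 0}, {"offset": [-10, 30, 0], "yaw": 0}, {"offset": [-10, 33, 0], "yaw": 0}, {"offset": [-10, 30, 0], "yaw": 0}, {"offset": [-4, 15, 0], "yaw": 0}, {"offset": [-1, 5, 0], "yaw": 0}, {"offset": [0, 0, 0], "yaw": 0}, {"offset": [0, 0, 0], "yaw": 0}]}}

```text
time: 28.6
tool_pos: [0.4535, -0.2543, 0.2074]
tool_rot: [-3.14, 0.0, 0.335]
contact_force: [0.1, 1.3, -1.8]
opening: 0.0565
grip_force: 25.0
```

{"method": "send_rows", "body": {"plan": [{"offset": [0, 0, 0], "yaw": 0}, {"offset": [0, 0, 0], "yaw": 0}]}}

```text
time: 28.8
tool_pos: [0.4539, -0.2545, 0.2079]
tool_rot: [-3.142, -0.0, 0.335]
contact_force: [0.5, 0.6, -1.1]
opening: 0.0566
grip_force: 25.0
```

```bash
python3 - <<'E'
from h import *
look('wrist','dish_large',.004,.022,'pics/w5.png')
go(.4543,-.256,.075)
E
```

```text
wrist dish_large 0.56 [233.2, 138.3, 330.7, 217.1] [ 0.465  -0.2527] [  0.2 -11.4  -0.2  12.8]
t 28.9 pos [ 0.4539 -0.2549  0.2079] rot [ 3.1413e+00 -2.0000e-04  3.3470e-01] open 0.0565 F [-0.5  0.7 -1.7] -> offset [ -0.    1.2 132.9]
```

View pics/w5.png

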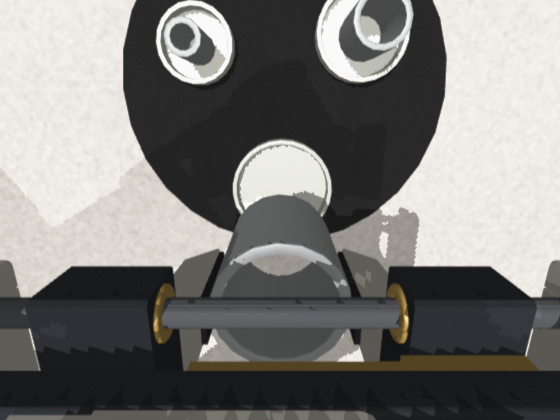

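The wide tube is held at (280,270) over the large dish at (282,187). The other two tubes stand in their dishes at (190,42) and (365,35). Lowering.

{"method": "send_rows", "body": {"plan": [{"offset": [0, 1, 10], "yaw": 0}, {"offset": [0, 0, 20], "yaw": 0}, {"offset": [0, 0, 20], "yaw": 0}, {"offset": [0, 0, 20], "yaw": 0}, {"offset": [0, 0, 20], "yaw": 0}, {"offset": [0, 0, 18], "yaw": 0}, {"offset": [0, 0, 12], "yaw": 0}, {"offset": [0, 0, 7], "yaw": 0}, {"offset": [0, 0, 3], "yaw": 0}, {"offset": [0, 0, 2], "yaw": 0}, {"offset": [0, 0, 0], "yaw": 0}, {"offset": [0, 0, 0], "yaw": 0}]}}

```text
time: 30.1
tool_pos: [0.4544, -0.2566, 0.0763]
tool_rot: [3.141, -0.001, 0.334]
contact_force: [0.1, 0.8, -1.7]
opening: 0.057
grip_force: 25.0
```

{"method": "send_rows", "body": {"plan": [{"offset": [0, 0, 1], "yaw": 0}, {"offset": [0, 0, 0], "yaw": 0}, {"offset": [0, 0, 0], "yaw": 0}]}}

```text
time: 30.4
tool_pos: [0.4541, -0.2565, 0.0749]
tool_rot: [3.141, -0.0, 0.334]
contact_force: [-0.9, 0.0, -2.6]
opening: 0.0566
grip_force: 25.0
```

{"method": "send_rows", "body": {"plan": [{"offset": [0, 0, 1], "yaw": 0}, {"offset": [0, 0, 0], "yaw": 0}, {"offset": [0, 0, 0], "yaw": 0}]}}

```text
time: 30.7
tool_pos: [0.4541, -0.2564, 0.0737]
tool_rot: [-3.142, 0.0, 0.334]
contact_force: [-0.4, -0.5, -2.0]
opening: 0.0568
grip_force: 25.0
```

{"method": "send_rows", "body": {"plan": [{"offset": [0, 0, 0.5], "yaw": 0}, {"offset": [0, 0, 0], "yaw": 0}, {"offset": [0, 0, 0], "yaw": 0}]}}

```text
time: 31.0
tool_pos: [0.4541, -0.2564, 0.0732]
tool_rot: [3.142, 0.0, 0.334]
contact_force: [0.2, -0.1, -1.7]
opening: 0.0566
grip_force: 25.0
```

{"method": "send_rows", "body": {"plan": [{"offset": [0, 0, 0.5], "yaw": 0}, {"offset": [0, 0, 0], "yaw": 0}, {"offset": [0, 0, 0], "yaw": 0}]}}

```text
time: 31.3
tool_pos: [0.4541, -0.2564, 0.0727]
tool_rot: [3.141, 0.0, 0.334]
contact_force: [-0.4, 0.2, -2.0]
opening: 0.0572
grip_force: 25.0
```

{"method": "send_rows", "body": {"plan": [{"offset": [0, 0, 0.5], "yaw": 0}, {"offset": [0, 0, 0], "yaw": 0}, {"offset": [0, 0, 0], "yaw": 0}]}}

```text
time: 31.6
tool_pos: [0.4541, -0.2564, 0.0722]
tool_rot: [3.142, 0.0, 0.334]
contact_force: [-0.7, 0.6, -2.4]
opening: 0.0565
grip_force: 25.0
```

{"method": "send_rows", "body": {"plan": [{"offset": [0, 0, 0.5], "yaw": 0}, {"offset": [0, 0, 0], "yaw": 0}, {"offset": [0, 0, 0], "yaw": 0}]}}

```text
time: 31.9
tool_pos: [0.4541, -0.2564, 0.072]
tool_rot: [3.141, -0.0, 0.334]
contact_force: [-1.1, -0.2, 2.1]
opening: 0.0572
grip_force: 25.0
```

Contact: the force went from −2.4 to +2.1 N. Releasing and backing off.

{"method": "send_rows", "body": {"plan": [{"offset": [0, 0, 0], "yaw": 0}, {"offset": [0, 0, 0], "yaw": 0}, {"offset": [0, 0, 0], "yaw": 0}, {"offset": [0, 0, 0], "yaw": 0}, {"offset": [0, 0, 0], "yaw": 0}, {"offset": [0, 0, -5], "yaw": 0}, {"offset": [0, 0, -10], "yaw": 0}, {"offset": [0, 0, -20], "yaw": 0}, {"offset": [0, 0, -30], "yaw": 0}, {"offset": [0, 0, -30], "yaw": 0}, {"offset": [0, 0, -30], "yaw": 0}, {"offset": [0, 0, -20], "yaw": 0}, {"offset": [0, 0, 0], "yaw": 0}], "hand": 0.05}}

```text
time: 33.2
tool_pos: [0.4553, -0.2573, 0.2206]
tool_rot: [3.135, -0.004, 0.334]
contact_force: [-0.3, -0.2, -0.4]
opening: 0.087
grip_force: 0.0
```

{"method": "send_rows", "body": {"plan": [{"offset": [-20, 0, 0], "yaw": 0}, {"offset": [-20, 15, 0], "yaw": 0}, {"offset": [-30, 30, 0], "yaw": 0}, {"offset": [-30, 30, 0], "yaw": 0}, {"offset": [-30, 30, 0], "yaw": 0}, {"offset": [-30, 30, 0], "yaw": 0}, {"offset": [-15, 15, 0], "yaw": 0}, {"offset": [0, 0, 0], "yaw": 0}, {"offset": [0, 0, 0], "yaw": 0}, {"offset": [0, 0, 0], "yaw": 0}]}}

```text
time: 34.2
tool_pos: [0.3383, -0.4542, 0.2164]
tool_rot: [-3.14, -0.0, 0.335]
contact_force: [-0.0, -0.0, 0.6]
opening: 0.0873
grip_force: 0.0
```

```bash
python3 - <<'E'
from h import *
go(.4543,-.256,.2)
a=read_camera('top'); b=read_camera('side')
cv2.imwrite('pics/e_top.png',a[:,:,::-1]); cv2.imwrite('pics/e_side.png',cv2.resize(b[120:320,180:440,::-1],None,fx=3,fy=3,interpolation=cv2.INTER_CUBIC))
for n,z in(('tube_narrow',.056),('tube_middle',.066),('tube_wide',.076)): look('top',n,.009,.009+z)
for n in('dish_small','dish_medium','dish_large'): look('top',n,.004,.022)
E
```

```text
t 34.2 pos [ 0.3383 -0.4542  0.2164] rot [-3.1405e+00 -1.0000e-04  3.3480e-01] open 0.0873 F [-0.  -0.   0.6] -> offset [ 174.7 -149.1   16.6]
top tube_narrow 0.63 [355.1, 220.2, 372.0, 236.4] [ 0.5484 -0.1463] [ 0.  -0.1 -0.   0.1]
top tube_narrow 0.32 [344.9, 212.7, 376.3, 242.4] [ 0.5511 -0.1388] [ 5.8  7.7 -5.5 -8.1]
top tube_middle 0.82 [89.8, 188.1, 118.0, 207.0] [0.6173 0.4344] [-0.8 -0.9  0.9  0.9]
top tube_middle 0.81 [94.5, 236.4, 123.1, 254.3] [0.512 0.422] [-0.8  0.7  0.9 -0.7]
top tube_middle 0.58 [409.5, 193.7, 437.5, 215.6] [ 0.6059 -0.2794] [-0.7 -0.6  0.6  0.6]
top tube_wide 0.66 [400.2, 259.2, 436.6, 287.9] [ 0.4535 -0.2573] [-1.1 -0.4  1.   0.4]
top dish_small 0.65 [344.5, 213.0, 375.2, 241.5] [ 0.5517 -0.144 ] [-0.3  0.4  0.3 -0.4]
top dish_medium 0.82 [399.6, 188.9, 432.2, 223.6] [ 0.6069 -0.2735] [-2.7 -1.2  2.7  1.2]
top dish_medium 0.66 [189.9, 179.0, 221.3, 207.7] [0.6335 0.2181] [-3.1 -3.3  3.2  3.3]
top dish_large 0.9 [388.7, 249.1, 426.1, 291.0] [ 0.4548 -0.2511] [-2.3 -0.   2.3  0. ]
```

View pics/e_top.png

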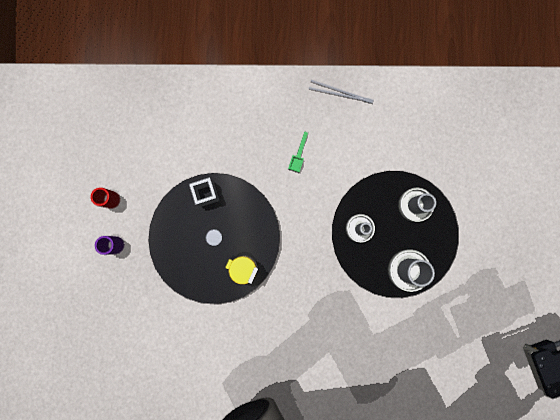

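View pics/e_side.png

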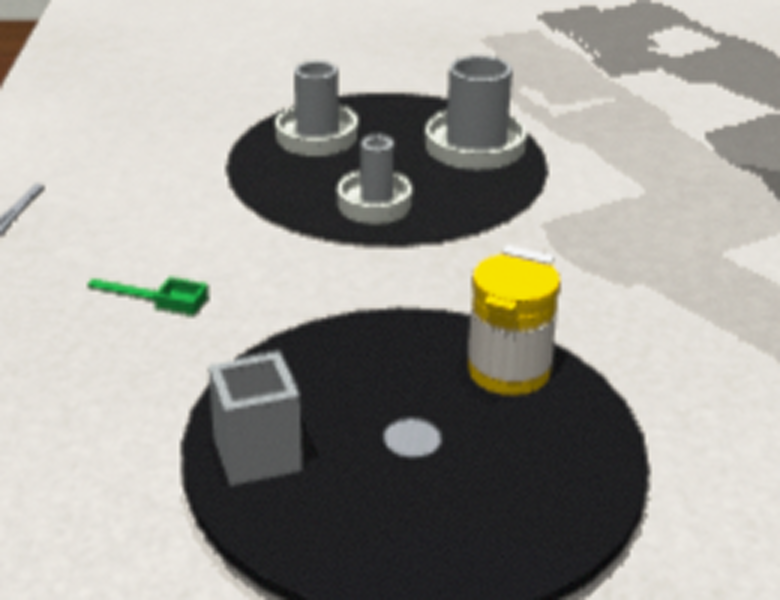

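In both pictures all three tubes stand upright, centred in their own dishes, at (361,229), (420,205) and (412,271) in the top view. The hide, tub, scoop and dishes are unmoved. Handing in.

```bash
python3 -c "
from cell import ticket
print(ticket.hand_in())"
```

```text
the job is handed in; nothing more can be done
None
```

All three tubes stand upright in their matching dishes, placed narrow, then middle, then wide; the dishes, hide, tub and scoop look unmoved in the final pictures. The job was handed in at about 35 s, and no verdict was returned.

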